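Sift the small nuts through the shaker sieve

ROBOT

A 6-joint arm with a two-finger parallel gripper is mounted at the origin on a cart in front of the work surface, level with it; the furniture and walls round the work are solid. World frame = base frame: x ahead of the robot, y to its left, z up, the work surface at z = 0. Lengths are in m, angles in rad, forces in N, time in s.
With the tool pointing down it reaches from about 0.3 to 0.95 m from the base axis. Payload 3.1 kg.
Tool frame: the origin (TCP) lies on the centre line of the jaws, within the pads' length; the fingertips stand 22 mm ahead of it and the grasp point (between the pads) lies 3 mm ahead of it; x points along the fingers, y is the direction in which the jaws open and shut, and the axes are right-handed (so a half turn about x gives the same grasp; the last joint's range is limited). The gripper opens to 85 mm and grips with 20 to 120 N. Pads are 22 mm wide; open, the fingers measure 114 mm over their backs; the gripper's body (76 mm by 85 mm) begins 54 mm behind the grasp point. The pads swing forward as they close: fully open they stand 13 mm farther back than shut.
Start: joints at [-1.317, 0.308, 1.634, -0, 1.2, -0.07], TCP at [0.199, -0.593, 0.253] pointing down, gripper open.
Joint ranges: [-3.06, 3.06], [-0.79, 1.96], [0.05, 2.63], [-1.19, 4.34], [0.05, 2.64], [-2.94, 2.94]. Speed limits (rad/s): [2.79, 2.79, 3.14, 3.14, 3.14, 3.14].

INTERFACE

Orientations are given as a unit quaternion [w, x, y, z].
In Python, from cell import env gives the robot as it stands.
- The arm moves only by the tool step_arm, never from a script. Its arguments are lists of equal length, an entry for each row: "grip": the opening, from 0 (shut) to 1 (fully open); "linear": the shift along the world's x, y, z in m, a list of three; "spin": the turn about the world's z in rad. A call has 1 to 12 rows; each row is the pose to reach, as a shift and turn from the pose commanded when the call began; what a row does not reach only later rows make up. A row lasts 1/12 s, in which the tool goes at most 41.7 mm and 7.16 degrees, less where a joint would pass 70% of its speed; a pose out of reach is approached as far as the arm can. A call with a gripper value outside its range is refused whole. The fingers move at their own pace and stop on an object; the grip force is fixed at half the most. Time passes only in rows, so rows that repeat a pose let the fingers close. It gives the time, the measured TCP pose, the force and the opening at its end, in the units of the state.
- env.observe(): the state, without advancing time (a new reading comes with each control period).
- env.grab_frame(name): name is "side" or "top" or "wrist"; returns (picture, depth): 400x640x3 uint8, blue, green, red; 400x640 float32, m along the optical axis (not along the pixel's ray), 0 where there is no reading.
- env.camera_model(name): a dict with "mtx" (3x3 intrinsics, pixels), "rvec" (rotation vector, rad) and "tvec" (3), from world to camera coordinates, as OpenCV has them. Camera axes: x right, y down, z forward; pixel columns grow to the right and rows downward; lengths in m; the calibration is good to about 2 mm. The wrist camera is an equidistant fisheye: a pixel r from the principal point sees the ray r / f radians off the axis. A picture is of the moment at which its call begins: read the wrist's pose just before it. camera_model takes no time and is no camera call; for the wrist camera it gives the pose at the moment of the call.
- env.close_job(): hands the job in, once; it reports no verdict.
The state is a dict: "time": time; "joints": joint angles; "qd": joint speeds; "tau": joint torques, N m; "eef_pos": TCP position; "tool_rot": TCP orientation; "contact_force": force on the tool from outside, world axes, zero at the start; "torque": the same for the moment, N m; "grip_width": finger opening in m.
Only numpy, scipy, OpenCV 4.12 (cv2) and the standard library are available. Lean on these libraries where they do the work, as an engineer would, in place of code of your own. Each camera call takes 0.05 s, during which the arm holds its last target. There are 200 camera calls.

TASK

Lift the loaded sieve by its handle, carry it level and set it down between the guides of the catch pan. Keep hold and shake it side to side along the guides, bumping lightly against the rubber buffer at each end several times without slamming or squashing the buffers or forcing the sieve in its guides, until all five small nuts have dropped into the pan and only the three large ones stay in the sieve. Leave the sieve sitting level in its guides and let go; spill nothing and leave the other things on the bench alone.

Things in the scene. Friction and masses are not known exactly. Their poses are not given: they have to be found in the camera images.
- sieve: Loose square sieve of bright sheet steel, 0.24 to 0.4 kg empty, with handle. Origin: centre of its underside; z up, y = sliding direction, handle bar along x. Bottom 120 mm (x, over two side flanges) by 115 mm (y); walls 30 mm high; inside 104 x 110 mm. It is the same turned half round and may be used either way round.
- sieve_grip (a point): Centre of the black handle bar bridging the sieve, 85 mm above the sieve's underside; axes as the sieve's. Bar 94 mm long (x), 14 mm wide (y), 16 mm high; clear below it down to the nuts, 3 mm steel uprights at x = +-56 mm.
- sieve_floor (a point): Centre of the sieve's floor top (3 mm thick). A blank strip 32 mm wide (y) runs along x here, where the small nuts start; on each side lie two rows of 17 mm square openings. Nuts slide at friction about 0.15: carry level and gently. Slow strokes (mean 0.1 m/s) only carry them along; brisk ones along y (mean 0.3 m/s, quickly reversed) slide them into the openings.
- pan: Catch pan of aluminium sheet on rubber feet; it stands fast and does not move; a rail frame sits on it on four rubber mounts. Origin: centre of its underside; y = its long axis. 140 mm (x, over its rims) by 236 mm (y), floor top 7 mm up.
- pan_seat (a point): Middle of the rail frame at ledge height, 45 mm above the bench when empty; it gives 1 mm per 3 N of downward load, at most 8 mm. Axes as the pan's. White ledges carry the sieve's flanges; guides stand 124 mm apart inside (2 mm play each side), 57 mm high, with lips flared outward to 65 mm. Set the sieve in from above near the middle, y along y; it slides along y.
- stop_left (a point): Inner face of the steel bracket at the pan's +y end, 115 mm from the middle, 64 mm up. A threaded stud in it carries a round rubber buffer, 21 mm across, facing the sieve. It is screwed in or out by hand: its face stands 79 to 102 mm from the pan's middle and is not measured, feel for it; the sieve's middle then reaches 22 to 44 mm this way.
- stop_right (a point): The same at the pan's -y end; its buffer is set independently.
- buffer_left (a joint): Rubber buffer at the pan's +y end: how far it is squeezed (m), 0 when free; 1.5 N per mm, at most 12 mm. It tells nothing of where its face stands.
- buffer_right (a joint): The same at the pan's -y end.
- small_nut_1_c (a point): Small nut 1, a steel hex nut, 10 mm across the flats, 6 mm high, 10 g; loose in the sieve. The point is its centre
- small_nut_2_c (a point): Small nut 2, a steel hex nut, 10 mm across the flats, 6 mm high, 10 g; loose in the sieve. The point is its centre
- small_nut_3_c (a point): Small nut 3, a steel hex nut, 10 mm across the flats, 6 mm high, 10 g; loose in the sieve. The point is its centre
- small_nut_4_c (a point): Small nut 4, a steel hex nut, 10 mm across the flats, 6 mm high, 10 g; loose in the sieve. The point is its centre
- small_nut_5_c (a point): Small nut 5, a steel hex nut, 10 mm across the flats, 6 mm high, 10 g; loose in the sieve. The point is its centre
- large_nut_1_c (a point): Large nut 1, a steel hex locknut, 24.5 mm across the flats, 7 mm high, 20 g; loose in the sieve. The point is its centre
- large_nut_2_c (a point): Large nut 2, a steel hex locknut, 24.5 mm across the flats, 7 mm high, 20 g; loose in the sieve. The point is its centre
- large_nut_3_c (a point): Large nut 3, a steel hex locknut, 24.5 mm across the flats, 7 mm high, 20 g; loose in the sieve. The point is its centre
- solvent_bottle: White plastic bottle 65 mm wide, 124 mm high; bystander. Origin at the centre of its underside.
- flux_tub: Small round tub with black lid, 47 mm wide, 29 mm high; bystander. Origin at the centre of its underside.
- driver_1: Small screwdriver lying on the bench, 142 mm long, 12 mm thick; bystander. Origin at the centre of its underside.

How it is judged:
On the way, in this order (a step that is already met when the one before it is completed fails the run):
1. the sieve sits down on the ledges between the pan's guides (x of sieve_grip in the frame of pan_seat between -0.004 and 0.004 m and y of sieve_grip in the frame of pan_seat between -0.055 and 0.055 m and z of sieve_grip in the frame of pan_seat between 0.083 and 0.087 m and angle between the y axis of sieve_grip and the y axis of pan, either way round below 0.05 rad and angle between sieve_grip's own z axis and vertical below 0.04 rad), for 0.1 s.
2. sliding on the ledges, it bumps the left (+y) buffer (squeezed at least 1 mm) (z of sieve_grip in the frame of pan_seat between 0.0825 and 0.0875 m and value of joint buffer_left above 0.001 m), for 0.01 s.
3. then the right (-y) buffer (z of sieve_grip in the frame of pan_seat between 0.0825 and 0.0875 m and value of joint buffer_right above 0.001 m), for 0.01 s.
4. and the left buffer again (any number of bumps before and between is fine) (all of step 2), for 0.01 s.
At the end, for the whole second after the job is handed in: All five small nuts lie in the pan below the sieve; all three large nuts lie in the sieve; the sieve rests released on the ledges between the guides (height within 2 mm, across within 4 mm, within 55 mm of the pan's middle, turned less than 0.05 rad, level within 0.04 rad) and is still (all of step 1 and linear speed of sieve below 0.01 m/s and x of small_nut_1_c in the frame of pan between -0.057 and 0.057 m and y of small_nut_1_c in the frame of pan between -0.116 and 0.116 m and z of small_nut_1_c in the frame of pan between 0 and 0.03 m and x of small_nut_2_c in the frame of pan between -0.057 and 0.057 m and y of small_nut_2_c in the frame of pan between -0.116 and 0.116 m and z of small_nut_2_c in the frame of pan between 0 and 0.03 m and x of small_nut_3_c in the frame of pan between -0.057 and 0.057 m and y of small_nut_3_c in the frame of pan between -0.116 and 0.116 m and z of small_nut_3_c in the frame of pan between 0 and 0.03 m and x of small_nut_4_c in the frame of pan between -0.057 and 0.057 m and y of small_nut_4_c in the frame of pan between -0.116 and 0.116 m and z of small_nut_4_c in the frame of pan between 0 and 0.03 m and x of small_nut_5_c in the frame of pan between -0.057 and 0.057 m and y of small_nut_5_c in the frame of pan between -0.116 and 0.116 m and z of small_nut_5_c in the frame of pan between 0 and 0.03 m and x of large_nut_1_c in the frame of sieve_grip between -0.052 and 0.052 m and y of large_nut_1_c in the frame of sieve_grip between -0.055 and 0.055 m and z of large_nut_1_c in the frame of sieve_grip between -0.086 and -0.055 m and x of large_nut_2_c in the frame of sieve_grip between -0.052 and 0.052 m and y of large_nut_2_c in the frame of sieve_grip between -0.055 and 0.055 m and z of large_nut_2_c in the frame of sieve_grip between -0.086 and -0.055 m and x of large_nut_3_c in the frame of sieve_grip between -0.052 and 0.052 m and y of large_nut_3_c in the frame of sieve_grip between -0.055 and 0.055 m and z of large_nut_3_c in the frame of sieve_grip between -0.086 and -0.055 m); the robot touches nothing.
It fails at once if the sieve is pressed or knocked on the pan with more than 25 N (contact force between sieve and pan above 25 N).
It fails at once if a buffer is squashed by more than 8 mm (12 N) (value of joint any of buffer_left, buffer_right above 0.008 m).
It fails at once if a bystander is moved more than 30 mm (distance of any of solvent_bottle, flux_tub, driver_1 from where it was at the start of the episode above 0.03 m).
It also fails if it takes over 61 s, if anything falls off the work surface, if the arm or the gripper's body presses on something with over 40 N, if the wrist force passes 120 N, or if a joint passes its speed limit or range.

## Working session

There is one attempt and no reset: what is moved stays moved. The work goes in short steps, Python scripts to look and compute and a tool call to move; the robot and the scene stay as the last step left them, time stands still between calls to the robot, and variables do not carry over. Pictures are saved under pics/ and viewed, about 8 in all and at most 12, crops included, and the job is handed in when it is done.

Besides the shell and the picture viewer there is one more tool, called after "Call:" by a JSON object that holds its "name" and its "arguments". step_arm: Moves the arm, as the interface text tells. Its arguments: {"type":"object","properties":{"grip":{"type":"array"},"linear":{"type":"array"},"spin":{"type":"array"}},"required":["grip","linear","spin"]}

```bash
ls; mkdir -p pics
cat > h.py <<'E'
import numpy as np, cv2
from cell import env
def cam(n):
    m=env.camera_model(n); R=cv2.Rodrigues(np.array(m['rvec'],float))[0]; return np.array(m['mtx']),R,np.array(m['tvec'],float).ravel()
def cloud(n,d):
    K,R,t=cam(n); v,u=np.mgrid[:400,:640]
    p=np.stack([(u-K[0,2])/K[0,0]*d,(v-K[1,2])/K[1,1]*d,d],-1)
    return (p-t)@R
def ray(n,u,v,z):
    K,R,t=cam(n); d=np.array([(u-K[0,2])/K[0,0],(v-K[1,2])/K[1,1],1.])@R; c=-R.T@t
    return c+d*(z-c[2])/d[2]
E
python3 - <<'E'
from h import *
print(env.observe())
for n in('top','side'):
    p,d=env.grab_frame(n); cv2.imwrite(f'pics/{n}.png',p); np.save(f'{n}.npy',d)
    K,R,t=cam(n); print(n,K.tolist(),(-R.T@t),R[2])
E
```

```text
pics
{'time': 0.0, 'joints': array([-1.31669688e+00,  3.09016993e-01,  1.63520840e+00, -4.40853669e-07,
        1.19969344e+00, -6.97133538e-02]), 'qd': array([ 0.00046759,  0.00055395, -0.00064461, -0.00078649,  0.00118619,
        0.00043557]), 'tau': array([ 8.67399558e-05, -4.15252519e+01, -2.76663691e+01, -1.33962267e-04,
        1.02426237e-02, -8.24977100e-07]), 'eef_pos': array([ 0.19863405, -0.59177212,  0.25202915]), 'tool_rot': array([-0.11316665, -0.69778273, -0.11480449,  0.69793445]), 'contact_force': array([ 0.5635142 ,  0.04896445, -0.26411395]), 'torque': array([-0.00181051,  0.02708777,  0.09487812]), 'grip_width': 0.08510415610876763}
top [[414.64023876413455, 0.0, 319.141957296671], [0.0, 414.64023876413455, 203.03689135453996], [0.0, 0.0, 1.0]] [ 0.52843209 -0.01725085  0.9851284 ] [ 0.08271505 -0.01353049 -0.99648138]
side [[465.1983107579578, 0.0, 318.04187211496173], [0.0, 465.1983107579578, 191.6118722627433], [0.0, 0.0, 1.0]] [0.49039799 1.04440921 0.67307508] [ 0.06763182 -0.88319283 -0.46410814]
```

View pics/top.png

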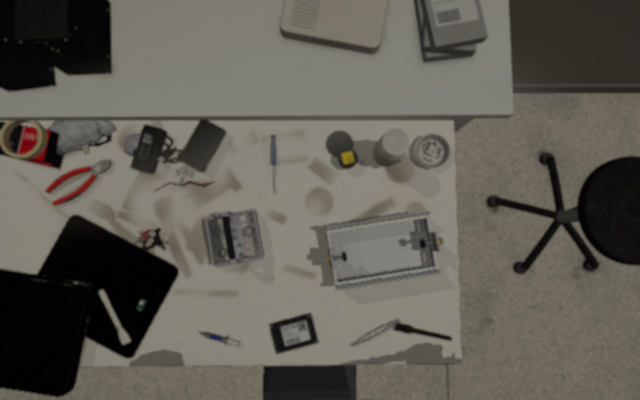

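View pics/side.png

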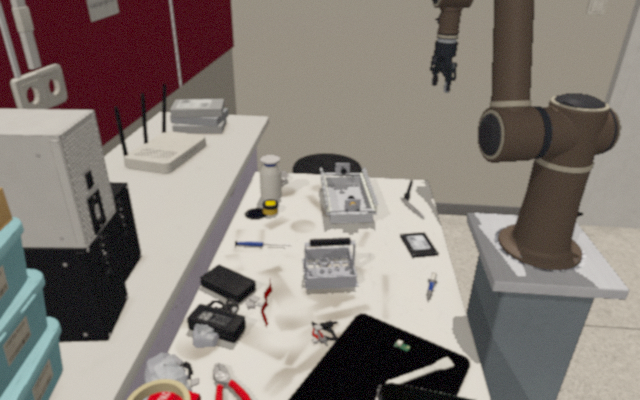

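The top view shows the sieve at about (233,237) with its dark bar near-vertical at (228,238). The pan is at (382,248), long axis near-horizontal, with its buffer ends at about (325,257) and (435,243). The side view agrees. Next I measure with depth.

Run:
```python
from h import *
p=cv2.imread('pics/top.png'); d=np.load('top.npy'); P=cloud('top',d)
print('bench z',np.median(P[290:320,160:260,2]), np.median(P[200:280,280:300,2]))
g=p.max(2)
# bar
m=np.zeros_like(g); m[205:270,195:275]=1
b=(m>0)&(g<70)&(P[...,2]>0.07)
print('bar n',b.sum(),np.median(P[b],0))
v,u=np.nonzero(b); q=np.array([ray('top',a,c,0.093)[:2] for a,c in zip(u,v)])
r=cv2.minAreaRect(q.astype(np.float32)*1000); print('bar rect',r, 'mean',q.mean(0))
w,V=np.linalg.eigh(np.cov(q.T)); print('bar dir',V[:,1])
# sieve wall region & pan guides heights
m=np.zeros_like(g); m[205:295,305:455]=1
for lo,hi in((.015,.04),(.04,.052),(.052,.062),(.062,.075),(.075,.1)):
    b=(m>0)&(P[...,2]>lo)&(P[...,2]<hi); print(lo,hi,b.sum(),cv2.minAreaRect((P[b][:,:2]*1000).astype(np.float32)))
m=np.zeros_like(g); m[200:275,190:275]=1
for lo,hi in((.02,.04),(.07,.1)):
    b=(m>0)&(P[...,2]>lo)&(P[...,2]<hi); print('sieve',lo,hi,b.sum(),cv2.minAreaRect((P[b][:,:2]*1000).astype(np.float32)))
c1=cv2.resize(p[195:300,185:275],None,fx=4,fy=4,interpolation=cv2.INTER_CUBIC);c2=cv2.resize(p[195:300,300:460],None,fx=4*.62,fy=4,interpolation=cv2.INTER_CUBIC)
c2=cv2.resize(p[195:300,305:455],None,fx=2.9,fy=2.9,interpolation=cv2.INTER_CUBIC)
c2=cv2.copyMakeBorder(c2,0,420-c2.shape[0],0,0,cv2.BORDER_CONSTANT)
cv2.imwrite('pics/c.png',cv2.convertScaleAbs(np.hstack([c1,c2]),alpha=1.5))
```

```text
bench z 0.0002564928846294558 3.3342982057649537e-05
bar n 311 [0.53017581 0.16524889 0.09259419]
bar rect ((529.842529296875, 166.6781768798828), (92.54756164550781, 37.6499137878418), 23.94705581665039) mean [0.53064831 0.16505409]
bar dir [-0.98322304 -0.1824074 ]
0.015 0.04 212 ((502.2291259765625, -170.61334228515625), (132.99815368652344, 234.06100463867188), 8.883480072021484)
0.04 0.052 860 ((501.0156555175781, -169.91140747070312), (128.6436309814453, 240.6330108642578), 8.513276100158691)
0.052 0.062 480 ((500.4849548339844, -171.5398406982422), (138.7251434326172, 239.6553955078125), 9.620057106018066)
0.062 0.075 738 ((499.72265625, -171.80093383789062), (141.76669311523438, 266.5113830566406), 8.777478218078613)
0.075 0.1 97 ((500.1576232910156, -169.7999267578125), (41.98627853393555, 244.93011474609375), 8.825167655944824)
sieve 0.02 0.04 378 ((528.06201171875, 165.6797332763672), (113.50590515136719, 116.25703430175781), 10.767791748046875)
sieve 0.07 0.1 394 ((528.8057250976562, 165.45526123046875), (114.84678649902344, 17.070276260375977), 10.703333854675293)
```

View pics/c.png

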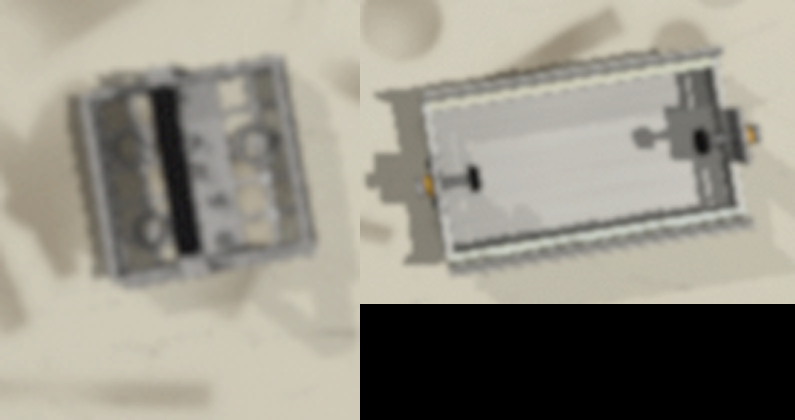

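The left crop shows the sieve: bar at (175,170) in the crop, large nuts in the outer bays, small nuts on the strip. In the right crop the buffers are the black discs at (475,180) and (702,141), which are full-frame (344.7,257) and (423,243.6). Next I get the tool yaw, the buffer estimates and a pan refinement.

Run:
```python
from h import *
from scipy.spatial.transform import Rotation as Ro
q=env.observe()['tool_rot']; M=Ro.from_quat(np.r_[q[1:],q[0]]).as_matrix(); print(M.round(3))
p=cv2.imread('pics/top.png'); d=np.load('top.npy'); P=cloud('top',d); g=p.max(2)
a=np.radians(8.8); ey=np.array([-np.sin(a),np.cos(a)]); ex=np.array([np.cos(a),np.sin(a)])
# dark buffers, in rough pan frame
c0=np.array([.5005,-.171])
m=np.zeros_like(g); m[215:285,335:432]=1
b=((m>0)&(g<45)).astype(np.uint8); n,l,s,c=cv2.connectedComponentsWithStats(b)
for i in range(1,n):
    if s[i,4]>8: 
        X=ray('top',*c[i],.066)[:2]-c0; print('dark',s[i],X@ex,X@ey,np.median(P[l==i][:,2]))
        vs,us=np.nonzero(l==i); Y=np.array([(ray('top',U,V,.066)[:2]-c0)@ey for U,V in zip(us,vs)]); print(Y.min(),Y.max())
# guide lines: points in lip height
m[:]=0; m[205:295,305:455]=1
b=(m>0)&(P[...,2]>.054)&(P[...,2]<.075); Q=P[b][:,:2]-c0; x=Q@ex; y=Q@ey
for s in(-1,1):
    k=(x*s>.055)&(x*s<.08)&(abs(y)<.09); f=np.polyfit(y[k],x[k],1); print('guide',s,k.sum(),f)
```

```text
[[-0.     0.318 -0.948]
 [ 0.002 -0.948 -0.318]
 [-1.    -0.002 -0.   ]]
dark [420 240   6   8  37] 0.0001493135205080237 -0.08758378561730991 0.07110591493292251
-0.09318952351029704 -0.08222365759077624
dark [343 253   3   7  17] 0.000115840986773013 0.08824676434492894 0.07371393595982925
0.0857507711677979 0.09081190955008307
guide -1 374 [-0.00165496 -0.06692596]
guide 1 318 [-0.00074841  0.06555582]
```

Call:
{"name": "step_arm", "arguments": {"grip": [1,1,1,1,1,1,1,1,1,1,1,1], "linear": [[0.013,0.032,0],[0.026,0.064,0],[0.04,0.096,0],[0.054,0.128,0],[0.068,0.16,0],[0.082,0.192,0],[0.096,0.224,0],[0.11,0.256,0],[0.124,0.288,0],[0.138,0.32,0],[0.152,0.352,0],[0.166,0.384,0]], "spin": [0,0,0,0,0,0,0,0,0,0,0,0]}}

```text
time: 1.1
eef_pos: [0.3649, -0.2067, 0.253]
tool_rot: [-0.114, -0.698, -0.114, 0.698]
contact_force: [0.4, 0.4, -0.0]
grip_width: 0.0854
```

Call:
{"name": "step_arm", "arguments": {"grip": [1,1,1,1,1,1,1,1,1,1,1,1], "linear": [[0.014,0.032,0],[0.028,0.064,0],[0.042,0.096,0],[0.056,0.128,0],[0.07,0.16,-0.005],[0.084,0.192,-0.01],[0.098,0.224,-0.02],[0.112,0.256,-0.03],[0.126,0.288,-0.035],[0.14,0.32,-0.04],[0.154,0.35,-0.04],[0.164,0.374,-0.04]], "spin": [-0.014,-0.028,-0.042,-0.056,-0.07,-0.084,-0.098,-0.112,-0.126,-0.138,-0.138,-0.138]}}

```text
time: 2.1
eef_pos: [0.529, 0.1678, 0.2123]
tool_rot: [-0.066, -0.704, -0.066, 0.704]
contact_force: [0.5, -0.3, -0.2]
grip_width: 0.0856
```

Run:
```python
from h import *
from scipy.spatial.transform import Rotation as Ro
s=env.observe(); q=s['tool_rot']; M=Ro.from_quat(np.r_[q[1:],q[0]]).as_matrix(); print(s['eef_pos'],np.degrees(np.arctan2(M[1,1],M[0,1])),M[2])
K,R,t=cam('wrist'); p,d=env.grab_frame('wrist'); cv2.imwrite('pics/w1.png',p); np.save('w1.npy',d)
print(K,R,-R.T@t)
np.savez('w1.npz',K=K,R=R,t=t)
```

```text
[0.52897852 0.16780008 0.21228178] -79.28700051726813 [-9.99999377e-01 -3.85324411e-04  1.04780690e-03]
[[309.70691629   0.         319.08622607]
 [  0.         309.70691629 197.07148401]
 [  0.           0.           1.        ]] [[ 1.85214043e-01 -9.82698164e-01 -2.77108519e-04]
 [-9.39013833e-01 -1.77063766e-01  2.94790510e-01]
 [-2.89739159e-01 -5.43391335e-02 -9.55561865e-01]] [0.6020426  0.18176118 0.331482  ]
```

View pics/w1.png

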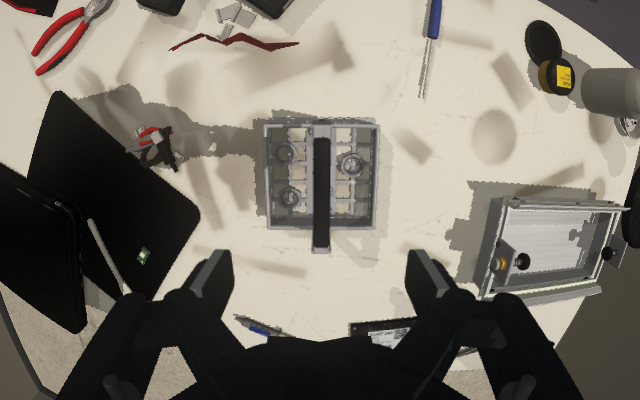

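The wrist view shows the bar at about (321,193), running from row 138 to 251, parallel to the fingers' plane. I fit it with the fisheye rays.

```bash
cat >> h.py <<'E'
def frays(K,R,t,u,v,z):
    x=(np.asarray(u,float)-K[0,2])/K[0,0]; y=(np.asarray(v,float)-K[1,2])/K[1,1]; r=np.hypot(x,y)+1e-9
    D=np.stack([np.sin(r)*x/r,np.sin(r)*y/r,np.cos(r)],-1)@R; c=-R.T@t
    return c+D*((z-c[2])/D[...,2])[...,None]
E
python3 - <<'E'
from h import *
f=np.load('w1.npz'); p=cv2.imread('pics/w1.png'); g=p.max(2)
b=np.zeros_like(g); b[130:258,308:336]=(g[130:258,308:336]<50); n,l,s,c=cv2.connectedComponentsWithStats(b)
i=1+np.argmax(s[1:,4]); print(s[i])
v,u=np.nonzero(l==i); X=frays(f['K'],f['R'],f['t'],u,v,.093)[:,:2]
r=cv2.minAreaRect((X*1000).astype(np.float32)); print(r, X.mean(0)); w,V=np.linalg.eigh(np.cov(X.T)); print(np.degrees(np.arctan(V[1,1]/V[0,1])))
E
```

```text
[ 314  138   16  109 1702]
((532.0048217773438, 166.4718017578125), (91.40455627441406, 12.496598243713379), 10.402503967285156) [0.53392013 0.16712919]
10.484234367717804
```

Call:
{"name": "step_arm", "arguments": {"grip": [1,1,1,1,1,1,1,1,0,0,0,0], "linear": [[0.001,-0.001,-0.02],[0.002,-0.001,-0.04],[0.002,-0.001,-0.06],[0.002,-0.001,-0.08],[0.002,-0.001,-0.1],[0.002,-0.001,-0.115],[0.002,-0.001,-0.124],[0.002,-0.001,-0.124],[0.002,-0.001,-0.124],[0.002,-0.001,-0.124],[0.002,-0.001,-0.124],[0.002,-0.001,-0.124]], "spin": [-0.004,-0.004,-0.004,-0.004,-0.004,-0.004,-0.004,-0.004,-0.004,-0.004,-0.004,-0.004]}}

```text
time: 3.15
eef_pos: [0.5318, 0.1647, 0.0906]
tool_rot: [0.064, 0.705, 0.064, -0.703]
contact_force: [0.1, 0.3, -0.3]
grip_width: 0.0386
```

Call:
{"name": "step_arm", "arguments": {"grip": [0,0,0,0,0,0], "linear": [[0,0,0],[0,0,0],[0,0,0],[0,0,0],[0,0,0],[0,0,0]], "spin": [0,0,0,0,0,0]}}

```text
time: 3.65
eef_pos: [0.5313, 0.165, 0.0899]
tool_rot: [0.064, 0.705, 0.064, -0.704]
contact_force: [-0.5, 3.8, 3.0]
grip_width: 0.0128
```

Call:
{"name": "step_arm", "arguments": {"grip": [0,0,0,0,0,0,0,0,0,0,0,0], "linear": [[0,0,0.002],[0,0,0.006],[0,0,0.012],[0,0,0.021],[0,0,0.032],[0,0,0.044],[0,0,0.056],[0,0,0.068],[0,0,0.078],[0,0,0.086],[0,0,0.09],[0,0,0.09]], "spin": [0,0,0,0,0,0,0,0,0,0,0,0]}}

```text
time: 4.65
eef_pos: [0.5317, 0.1647, 0.1808]
tool_rot: [0.064, 0.705, 0.064, -0.703]
contact_force: [0.2, -0.2, -4.3]
grip_width: 0.013
```

Run:
```python
from h import *
from scipy.spatial.transform import Rotation as Ro
s=env.observe(); q=s['tool_rot']; M=Ro.from_quat(np.r_[q[1:],q[0]]).as_matrix(); print(s['time'],s['eef_pos'],np.degrees(np.arctan2(M[1,1],M[0,1])),M[2],s['contact_force'],s['torque'])
K,R,t=cam('wrist'); p,d=env.grab_frame('wrist'); np.savez('w2.npz',K=K,R=R,t=t,p=p)
ps,_=env.grab_frame('side')
a=cv2.resize(p[80:300,200:460],None,fx=1.5,fy=1.5); b=cv2.resize(ps[150:300,260:400],None,fx=2.2,fy=2.2)
b=cv2.copyMakeBorder(b,0,a.shape[0]-b.shape[0],0,0,cv2.BORDER_CONSTANT); cv2.imwrite('pics/w2.png',cv2.convertScaleAbs(np.hstack([a,b]),alpha=1.3))
```

```text
4.65 [0.53167305 0.1646846  0.18079602] -79.58178705612296 [-9.99996512e-01 -1.11521383e-04 -2.63890148e-03] [ 0.15774853 -0.19894936 -4.33846862] [-0.05281418 -0.00259575  0.04525713]
```

View pics/w2.png

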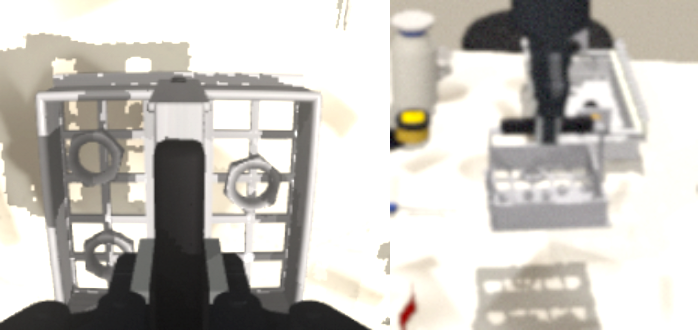

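The sieve is up and level, the load reads 4.3 N, and all three large nuts are visible in it. I carry it gently over the pan.

Call:
{"name": "step_arm", "arguments": {"grip": [0,0,0,0,0,0,0,0,0,0,0,0], "linear": [[0,-0.003,0.003],[-0.001,-0.009,0.007],[-0.0015,-0.018,0.011],[-0.0025,-0.031,0.016],[-0.004,-0.048,0.021],[-0.006,-0.069,0.025],[-0.008,-0.093,0.028],[-0.01,-0.117,0.03],[-0.012,-0.141,0.03],[-0.0145,-0.165,0.03],[-0.0165,-0.189,0.03],[-0.0185,-0.213,0.03]], "spin": [-0.002,-0.004,-0.006,-0.008,-0.01,-0.012,-0.014,-0.016,-0.018,-0.02,-0.022,-0.024]}}

```text
time: 5.75
eef_pos: [0.5117, -0.0509, 0.2098]
tool_rot: [0.056, 0.705, 0.055, -0.705]
contact_force: [-0.4, -0.5, -4.5]
grip_width: 0.013
```

Call:
{"name": "step_arm", "arguments": {"grip": [0,0,0,0,0,0,0,0,0,0,0,0], "linear": [[-0.002,-0.024,0],[-0.004,-0.048,0],[-0.006,-0.069,0],[-0.0075,-0.086,0],[-0.0085,-0.099,0],[-0.0095,-0.109,0],[-0.01,-0.116,0],[-0.0105,-0.12,0],[-0.0108,-0.1225,0],[-0.0108,-0.1235,0],[-0.0108,-0.1235,-0.003],[-0.0108,-0.1235,-0.008]], "spin": [-0.002,-0.003,-0.003,-0.003,-0.003,-0.003,-0.003,-0.003,-0.003,-0.003,-0.003,-0.003]}}

```text
time: 6.75
eef_pos: [0.5021, -0.1716, 0.2016]
tool_rot: [0.055, 0.705, 0.055, -0.705]
contact_force: [0.2, -0.1, -4.3]
grip_width: 0.0123
```

Call:
{"name": "step_arm", "arguments": {"grip": [0,0,0,0,0,0,0,0], "linear": [[0,0,-0.006],[0,0,-0.013],[0,0,-0.02],[0,0,-0.026],[0,0,-0.031],[0,0,-0.033],[0,0,-0.033],[0,0,-0.033]], "spin": [0,0,0,0,0,0,0,0]}}

```text
time: 7.42
eef_pos: [0.5016, -0.1721, 0.1682]
tool_rot: [-0.055, -0.705, -0.055, 0.705]
contact_force: [0.7, -0.1, -3.9]
grip_width: 0.0132
```

Run:
```python
from h import *
from scipy.spatial.transform import Rotation as Ro
s=env.observe(); q=s['tool_rot']; M=Ro.from_quat(np.r_[q[1:],q[0]]).as_matrix(); print(s['time'],s['eef_pos'],np.degrees(np.arctan2(M[1,1],M[0,1])),M[2],s['contact_force'],s['torque'])
K,R,t=cam('wrist'); p,d=env.grab_frame('wrist'); np.savez('w3.npz',K=K,R=R,t=t,p=p,d=d)
pt,dt=env.grab_frame('top'); np.savez('t3.npz',p=pt,d=dt)
a=cv2.resize(p[70:270,180:500],None,fx=2.2,fy=2.2,interpolation=cv2.INTER_CUBIC); cv2.imwrite('pics/w3.png',a)
```

```text
7.4167 [ 0.50159039 -0.17208068  0.16819745] -81.13195046918125 [-9.99999998e-01 -3.38579310e-05  5.97118507e-05] [ 0.70651156 -0.12457805 -3.91019715] [ 0.00260121 -0.05195894 -0.03070254]
```

View pics/w3.png

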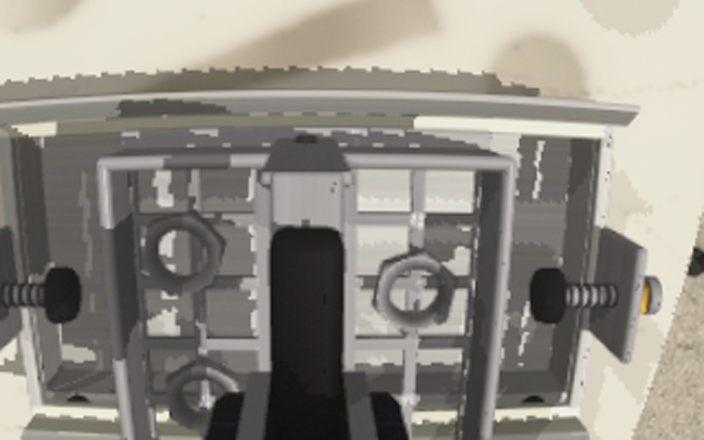

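The sieve hovers above the frame, parallel to the guides, with both buffers clear of it at crop (62,295) and (548,295). The far rim is at about row 160 and the white ledge at about row 122. I check the lateral offset from those.

Run:
```python
from h import *
f=np.load('w3.npz'); K,R,t=f['K'],f['R'],f['t']; p=f['p']; g=p.max(2).astype(int)
a=np.radians(8.87); ey=np.array([-np.sin(a),np.cos(a)]); ex=np.array([np.cos(a),np.sin(a)])
tcp=np.array([.50159,-.17208]); tcpz=.1682; rim=tcpz-.0045-.085+.03
for c in (235,260,280,350,370,390,400,440,455):
    col=g[100:160,c]; print(c,' '.join(map(str,col)))
def X(c,r,z):
    q=frays(K,R,t,[180+c/2.2],[70+r/2.2],z)[0][:2]-tcp; return (q@ex).round(4),(q@ey).round(4)
print('rim L',X(150,160,rim),'rim R',X(440,158,rim),'Lcorner',X(100,160,rim),'Rcorner',X(513,157,rim))
print('ledge/guide foot',X(470,117,.045),X(60,122,.045),'lip top',X(470,97,.065),X(60,97,.065))
print('ledge inner edge',X(470,133,.045))
print('buffers',X(548,295,.064),X(62,295,.064),'faces',X(530,295,.064),X(80,295,.064))
```

```text
235 231 231 231 204 166 146 146 145 144 143 143 140 121 181 196 144 90 86 85 83 84 84 81 102 124 131 131 131 130 133 140 149 111 103 119 118 103 100 92 85 84 133 162 176 177 165 149 107 94 92 92 90 94 93 93 92 92 92 92 92
260 220 216 209 150 119 116 113 110 110 109 109 107 184 197 173 121 86 86 85 85 84 83 102 124 132 130 130 126 109 113 107 106 105 105 105 103 103 85 84 84 98 108 113 114 101 90 78 88 105 105 106 102 101 100 100 102 102 105 102 101
280 189 157 115 113 113 111 110 110 109 108 107 158 195 191 166 138 139 138 100 84 84 94 114 131 129 131 130 116 109 109 106 106 103 106 104 102 94 83 84 87 104 110 114 111 98 85 76 99 105 108 106 104 103 101 102 103 105 105 104 104
350 170 144 145 145 145 146 146 148 146 147 138 180 200 196 171 140 143 140 136 134 136 119 114 131 131 131 131 119 153 143 107 106 107 107 106 163 145 83 85 95 148 167 180 179 164 146 134 193 202 203 201 199 201 200 201 202 202 205 206 206
370 232 226 158 148 147 147 147 146 148 148 143 152 196 203 191 149 140 139 138 136 135 136 140 231 235 235 235 227 196 160 107 107 107 107 106 134 159 84 84 89 134 162 176 
[... 922 characters left out ...]
226 225 226 226 226 226 226 226 226 226 178 204 227 226 227 226 226 226 228
rim L (np.float64(0.0528), np.float64(0.0419)) rim R (np.float64(0.0531), np.float64(-0.0355)) Lcorner (np.float64(0.0533), np.float64(0.056)) Rcorner (np.float64(0.054), np.float64(-0.0559))
ledge/guide foot (np.float64(0.0609), np.float64(-0.0589)) (np.float64(0.0606), np.float64(0.0909)) lip top (np.float64(0.0687), np.float64(-0.0538)) (np.float64(0.0703), np.float64(0.083))
ledge inner edge (np.float64(0.0551), np.float64(-0.0591))
buffers (np.float64(-0.0003), np.float64(-0.0872)) (np.float64(-0.0002), np.float64(0.0884)) faces (np.float64(-0.0003), np.float64(-0.0802)) (np.float64(-0.0002), np.float64(0.0813))
```

Call:
{"name": "step_arm", "arguments": {"grip": [0,0,0,0,0,0,0,0,0,0], "linear": [[-0.0005,0,-0.004],[-0.0005,0,-0.009],[-0.0005,0,-0.014],[-0.0005,0,-0.019],[-0.0005,0,-0.023],[-0.0005,0,-0.026],[-0.0005,0,-0.029],[-0.0005,0,-0.031],[-0.0005,0,-0.032],[-0.0005,0,-0.032]], "spin": [0,0,0,0,0,0,0,0,0,0]}}

```text
time: 8.35
eef_pos: [0.5009, -0.172, 0.136]
tool_rot: [-0.055, -0.705, -0.055, 0.705]
contact_force: [-0.6, -0.6, -4.3]
grip_width: 0.0129
```

Call:
{"name": "step_arm", "arguments": {"grip": [0,0,0,0], "linear": [[0,0,-0.001],[0,0,-0.002],[0,0,-0.002],[0,0,-0.002]], "spin": [0,0,0,0]}}

```text
time: 8.68
eef_pos: [0.5013, -0.1721, 0.1346]
tool_rot: [0.055, 0.705, 0.055, -0.705]
contact_force: [-0.1, -0.1, -3.1]
grip_width: 0.0126
```

Call:
{"name": "step_arm", "arguments": {"grip": [0,0,0,0], "linear": [[0,0,-0.001],[0,0,-0.0015],[0,0,-0.0015],[0,0,-0.0015]], "spin": [0,0,0,0]}}

```text
time: 9.02
eef_pos: [0.5014, -0.1721, 0.1333]
tool_rot: [0.055, 0.705, 0.055, -0.705]
contact_force: [-1.0, 0.6, 1.1]
grip_width: 0.0128
```

Call:
{"name": "step_arm", "arguments": {"grip": [0,0,0,0,0,0,0,0,0,0], "linear": [[-0.0003,0.002,0],[-0.0008,0.005,0],[-0.0012,0.008,0],[-0.0017,0.011,0],[-0.0022,0.014,0],[-0.0026,0.017,0],[-0.0029,0.019,0],[-0.0031,0.02,0],[-0.0031,0.02,0],[-0.0031,0.02,0]], "spin": [0,0,0,0,0,0,0,0,0,0]}}

```text
time: 9.85
eef_pos: [0.4981, -0.1517, 0.1329]
tool_rot: [0.054, 0.705, 0.055, -0.705]
contact_force: [0.8, 0.6, 2.2]
grip_width: 0.0129
```

Call:
{"name": "step_arm", "arguments": {"grip": [0,0,0,0,0], "linear": [[-0.0002,0.001,0],[-0.0003,0.002,0],[-0.0005,0.003,0],[-0.0005,0.003,0],[-0.0005,0.003,0]], "spin": [0,0,0,0,0]}}

```text
time: 10.27
eef_pos: [0.4975, -0.149, 0.1328]
tool_rot: [0.055, 0.705, 0.055, -0.705]
contact_force: [0.3, -0.9, 1.3]
grip_width: 0.0129
```

Call:
{"name": "step_arm", "arguments": {"grip": [0,0,0,0], "linear": [[-0.0002,0.001,0],[-0.0003,0.002,0],[-0.0003,0.002,0],[-0.0003,0.002,0]], "spin": [0,0,0,0]}}

```text
time: 10.6
eef_pos: [0.4971, -0.1469, 0.1328]
tool_rot: [-0.055, -0.705, -0.055, 0.705]
contact_force: [0.1, -0.4, 2.1]
grip_width: 0.0127
```

Call:
{"name": "step_arm", "arguments": {"grip": [0,0,0,0], "linear": [[-0.0002,0.001,0],[-0.0003,0.002,0],[-0.0003,0.002,0],[-0.0003,0.002,0]], "spin": [0,0,0,0]}}

```text
time: 10.93
eef_pos: [0.4968, -0.1451, 0.1328]
tool_rot: [-0.055, -0.705, -0.055, 0.705]
contact_force: [-0.3, -1.7, 2.0]
grip_width: 0.0129
```

Call:
{"name": "step_arm", "arguments": {"grip": [0,0,0,0], "linear": [[-0.0002,0.001,0],[-0.0003,0.002,0],[-0.0003,0.002,0],[-0.0003,0.002,0]], "spin": [0,0,0,0]}}

```text
time: 11.27
eef_pos: [0.4966, -0.1435, 0.1329]
tool_rot: [0.055, 0.705, 0.054, -0.705]
contact_force: [-0.2, -4.3, 2.1]
grip_width: 0.0128
```

Call:
{"name": "step_arm", "arguments": {"grip": [0,0,0,0,0,0,0,0,0,0,0,0], "linear": [[0.0005,-0.003,0],[0.0011,-0.007,0],[0.0019,-0.012,0],[0.0027,-0.017,0],[0.0034,-0.022,0],[0.0042,-0.027,0],[0.005,-0.032,0],[0.0058,-0.037,0],[0.0066,-0.042,0],[0.0072,-0.046,0],[0.0075,-0.048,0],[0.0075,-0.048,0]], "spin": [0,0,0,0,0,0,0,0,0,0,0,0]}}

```text
time: 12.27
eef_pos: [0.5042, -0.192, 0.1328]
tool_rot: [0.055, 0.705, 0.054, -0.705]
contact_force: [-0.4, -0.8, 3.2]
grip_width: 0.0129
```

Call:
{"name": "step_arm", "arguments": {"grip": [0,0,0,0,0], "linear": [[0.0002,-0.0015,0],[0.0005,-0.003,0],[0.0006,-0.004,0],[0.0006,-0.004,0],[0.0006,-0.004,0]], "spin": [0,0,0,0,0]}}

```text
time: 12.68
eef_pos: [0.5046, -0.195, 0.1327]
tool_rot: [-0.055, -0.705, -0.055, 0.705]
contact_force: [0.0, 1.4, 1.4]
grip_width: 0.0125
```

Call:
{"name": "step_arm", "arguments": {"grip": [0,0,0,0], "linear": [[0.0002,-0.001,0],[0.0003,-0.002,0],[0.0003,-0.002,0],[0.0003,-0.002,0]], "spin": [0,0,0,0]}}

```text
time: 13.02
eef_pos: [0.505, -0.1971, 0.1328]
tool_rot: [0.055, 0.705, 0.055, -0.705]
contact_force: [0.6, 0.7, 2.5]
grip_width: 0.0129
```

Call:
{"name": "step_arm", "arguments": {"grip": [0,0,0,0], "linear": [[0.0002,-0.001,0],[0.0003,-0.002,0],[0.0003,-0.002,0],[0.0003,-0.002,0]], "spin": [0,0,0,0]}}

```text
time: 13.35
eef_pos: [0.5051, -0.1986, 0.1327]
tool_rot: [-0.054, -0.705, -0.055, 0.705]
contact_force: [0.2, 4.1, 2.5]
grip_width: 0.0128
```

Call:
{"name": "step_arm", "arguments": {"grip": [0,0,0,0], "linear": [[0.0002,-0.001,0],[0.0003,-0.002,0],[0.0003,-0.002,0],[0.0003,-0.002,0]], "spin": [0,0,0,0]}}

```text
time: 13.68
eef_pos: [0.5054, -0.2003, 0.1326]
tool_rot: [-0.054, -0.705, -0.055, 0.705]
contact_force: [-0.1, 5.4, 3.2]
grip_width: 0.013
```

Both buffers are found: contact at y ≈ -0.146 (left) and -0.197 (right). Now one brisk test stroke to see how far the arm overshoots.

Call:
{"name": "step_arm", "arguments": {"grip": [0,0,0], "linear": [[-0.0031,0.02,0],[-0.0065,0.042,0],[-0.0086,0.0555,0]], "spin": [0,0,0]}}

```text
time: 13.93
eef_pos: [0.4969, -0.1457, 0.1328]
tool_rot: [0.056, 0.705, 0.054, -0.705]
contact_force: [0.1, -2.6, 1.2]
grip_width: 0.0126
```

Call:
{"name": "step_arm", "arguments": {"grip": [0,0], "linear": [[0.0043,-0.028,0],[0.0083,-0.0535,0]], "spin": [0,0]}}

```text
time: 14.1
eef_pos: [0.5055, -0.1978, 0.1331]
tool_rot: [0.056, 0.705, 0.056, -0.705]
contact_force: [0.0, 1.3, 3.2]
grip_width: 0.0126
```

Call:
{"name": "step_arm", "arguments": {"grip": [0,0], "linear": [[-0.0043,0.028,0],[-0.0083,0.0535,0]], "spin": [0,0]}}

```text
time: 14.27
eef_pos: [0.4979, -0.1483, 0.1331]
tool_rot: [0.054, 0.706, 0.052, -0.704]
contact_force: [-0.2, -0.4, 1.3]
grip_width: 0.0124
```

Call:
{"name": "step_arm", "arguments": {"grip": [0,0,0,0,0,0,0,0,0,0,0,0], "linear": [[0.0042,-0.027,0],[0.0084,-0.0544,0],[0.004,-0.026,0],[-0.0003,0.002,0],[0.004,-0.026,0],[0.0084,-0.0544,0],[0.004,-0.026,0],[-0.0003,0.002,0],[0.004,-0.026,0],[0.0084,-0.0544,0],[0.004,-0.026,0],[-0.0003,0.002,0]], "spin": [0,0,0,0,0,0,0,0,0,0,0,0]}}

```text
time: 15.27
eef_pos: [0.4978, -0.1466, 0.1332]
tool_rot: [0.054, 0.706, 0.052, -0.704]
contact_force: [0.1, -0.8, 1.2]
grip_width: 0.0129
```

Run:
```python
from h import *
s=env.observe(); print(s['time'],s['eef_pos'],s['contact_force'],s['torque'])
p,d=env.grab_frame('wrist'); a=cv2.resize(p[90:290,200:460],None,fx=3,fy=3,interpolation=cv2.INTER_CUBIC); cv2.imwrite('pics/w4.png',a)
```

```text
15.2667 [ 0.49779546 -0.14657322  0.13320001] [ 0.12580483 -0.78284609  1.1545043 ] [-0.19183136 -0.00344926 -0.02799009]
```

View pics/w4.png

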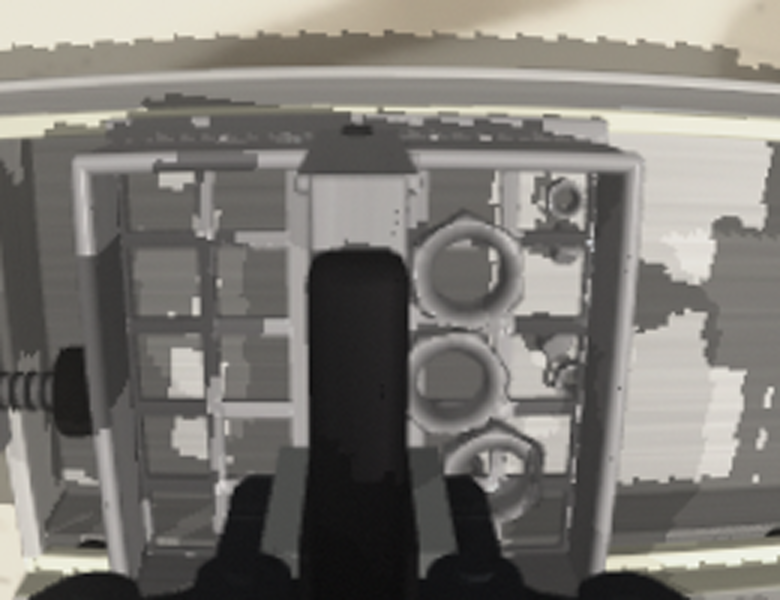

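The picture shows the three large nuts in the right-hand bays and some small nuts at (562,198) and (560,370), either on the mesh or below it. I shake more.

Call:
{"name": "step_arm", "arguments": {"grip": [0,0,0,0,0,0,0,0,0,0,0,0], "linear": [[0.0043,-0.028,0],[0.0087,-0.0565,0],[0.0043,-0.028,0],[0,0,0],[0.0043,-0.028,0],[0.0087,-0.0565,0],[0.0043,-0.028,0],[0,0,0],[0.0043,-0.028,0],[0.0087,-0.0565,0],[0.0043,-0.028,0],[0,0,0]], "spin": [0,0,0,0,0,0,0,0,0,0,0,0]}}

```text
time: 16.32
eef_pos: [0.4978, -0.1467, 0.1332]
tool_rot: [0.054, 0.706, 0.052, -0.704]
contact_force: [0.0, -1.3, 1.2]
grip_width: 0.0127
```

Call:
{"name": "step_arm", "arguments": {"grip": [0,0,0,0,0,0,0,0,0,0,0,0], "linear": [[0.0043,-0.028,0],[0.0087,-0.0565,0],[0.0087,-0.0565,0],[0.0043,-0.028,0],[0,0,0],[0,0,0],[0.0043,-0.028,0],[0.0087,-0.0565,0],[0.0043,-0.028,0],[0,0,0],[0.0043,-0.028,0],[0.0087,-0.0565,0]], "spin": [0,0,0,0,0,0,0,0,0,0,0,0]}}

```text
time: 17.32
eef_pos: [0.5054, -0.1977, 0.1329]
tool_rot: [-0.056, -0.705, -0.057, 0.705]
contact_force: [1.5, 1.1, 4.4]
grip_width: 0.0127
```

Run:
```python
from h import *
s=env.observe(); print(s['time'],s['eef_pos'],s['contact_force'],s['torque'])
p,d=env.grab_frame('wrist'); a=cv2.resize(p[90:290,200:460],None,fx=3,fy=3,interpolation=cv2.INTER_CUBIC); cv2.imwrite('pics/w5.png',a); np.save('w5d.npy',d)
```

```text
17.3167 [ 0.5054411  -0.19769074  0.13288396] [1.54633126 1.12121948 4.38777112] [ 0.50530517 -0.02179808 -0.00092413]
```

View pics/w5.png

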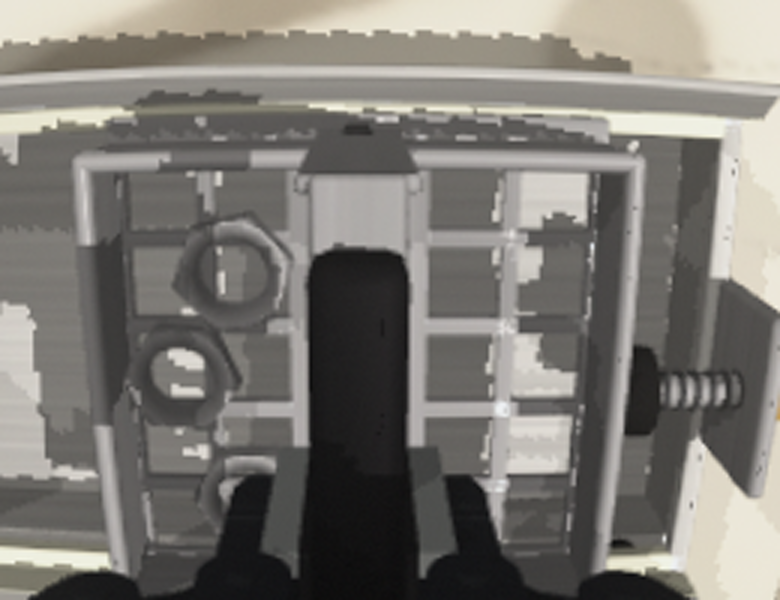

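No small nut is visible any more. The large nuts slid left, which shows the strokes are brisk enough. I do another set, ending in a held left bump.

Call:
{"name": "step_arm", "arguments": {"grip": [0,0,0,0,0,0,0,0,0,0,0,0], "linear": [[-0.0045,0.029,0],[-0.0089,0.058,0],[-0.0045,0.029,0],[0,0,0],[-0.0045,0.029,0],[-0.0089,0.058,0],[-0.0045,0.029,0],[0,0,0],[-0.0045,0.029,0],[-0.0086,0.056,0],[-0.0089,0.058,0],[-0.0089,0.058,0]], "spin": [0,0,0,0,0,0,0,0,0,0,0,0]}}

```text
time: 18.37
eef_pos: [0.4966, -0.1429, 0.1331]
tool_rot: [0.057, 0.705, 0.055, -0.705]
contact_force: [-0.1, -3.3, 1.2]
grip_width: 0.0132
```

Call:
{"name": "step_arm", "arguments": {"grip": [0,0,0,0,0,0,0,0,0,0,0,0], "linear": [[0.0045,-0.029,0],[0.0089,-0.058,0],[0.0089,-0.058,0],[0.0045,-0.029,0],[0,0,0],[0,0,0],[0.0045,-0.029,0],[0.0089,-0.058,0],[0.0045,-0.029,0],[0,0,0],[0,0,0],[0,0,0]], "spin": [0,0,0,0,0,0,0,0,0,0,0,0]}}

```text
time: 19.37
eef_pos: [0.4968, -0.143, 0.1332]
tool_rot: [0.056, 0.705, 0.055, -0.705]
contact_force: [0.1, -2.3, 1.3]
grip_width: 0.013
```

Call:
{"name": "step_arm", "arguments": {"grip": [0,0,0,0,0,0,0,0,0,0,0,0], "linear": [[-0.0002,0.001,0],[-0.0003,0.002,0],[-0.0003,0.002,0],[0,0,0],[0.0008,-0.005,0],[0.0017,-0.011,0],[0.0026,-0.017,0],[0.0035,-0.023,0],[0.0042,-0.027,0],[0.0045,-0.029,0],[0.0045,-0.029,0],[0.0045,-0.029,0]], "spin": [0,0,0,0,0,0,0,0,0,0,0,0]}}

```text
time: 20.37
eef_pos: [0.501, -0.1718, 0.1328]
tool_rot: [0.055, 0.705, 0.054, -0.705]
contact_force: [0.1, -1.2, 1.4]
grip_width: 0.0124
```

Call:
{"name": "step_arm", "arguments": {"grip": [0.2,0.3,0.5,0.8,1,1,1,1,1,1,1,1], "linear": [[0,0,0],[0,0,0],[0,0,0],[0,0,0],[0,0,0],[0,0,0],[0,0,0],[0,0,0.01],[0,0,0.03],[0,0,0.05],[0,0,0.08],[0,0,0.11]], "spin": [0,0,0,0,0,0,0,0,0,0,0,0]}}

```text
time: 21.37
eef_pos: [0.5003, -0.1707, 0.2439]
tool_rot: [-0.054, -0.705, -0.055, 0.705]
contact_force: [0.8, 0.6, -0.1]
grip_width: 0.0858
```

Call:
{"name": "step_arm", "arguments": {"grip": [1,1,1,1], "linear": [[0,0,0.03],[0,0,0.05],[0,0,0.05],[0,0,0.05]], "spin": [0,0,0,0]}}

```text
time: 21.7
eef_pos: [0.5018, -0.1714, 0.295]
tool_rot: [0.055, 0.706, 0.054, -0.704]
contact_force: [-0.5, -0.1, 0.6]
grip_width: 0.0853
```

Run:
```python
from h import *
s=env.observe(); print(s['time'],s['eef_pos'],s['contact_force'])
K,R,t=cam('wrist'); p,d=env.grab_frame('wrist'); np.savez('w6.npz',K=K,R=R,t=t,p=p,d=d)
pt,dt=env.grab_frame('top'); np.savez('t6.npz',p=pt,d=dt)
a=cv2.resize(p[100:270,210:430],None,fx=3.6,fy=3.5,interpolation=cv2.INTER_CUBIC); cv2.imwrite('pics/w6.png',a)
```

```text
21.7 [ 0.50179786 -0.17137985  0.29499964] [-0.48142884 -0.06509839  0.55387441]
```

View pics/w6.png

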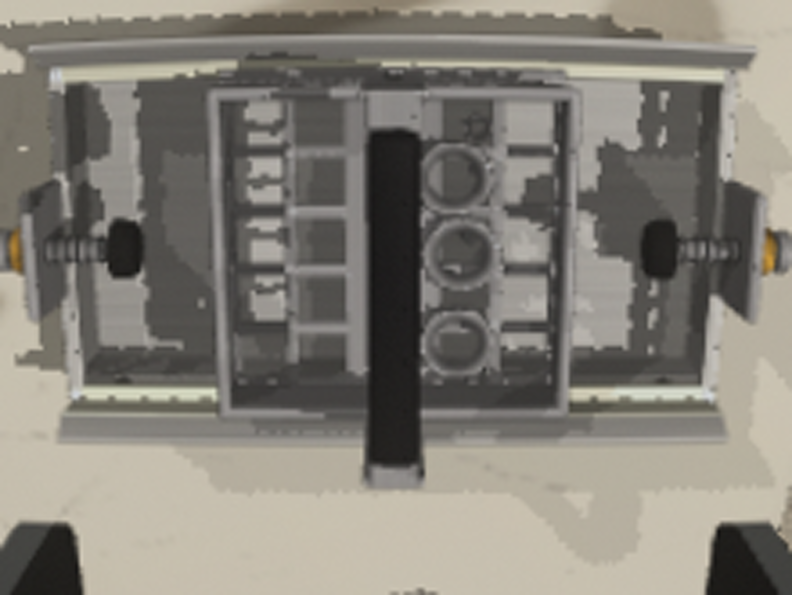

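The sieve sits between the guides with all three large nuts in it, and a small nut shows dark at (476,122) in an opening. The bar hides the blank strip, so I look from both sides.

Call:
{"name": "step_arm", "arguments": {"grip": [1,1,1,1,1,1], "linear": [[-0.005,0.03,0],[-0.01,0.06,0],[-0.015,0.095,0],[-0.02,0.12,0],[-0.02,0.12,0],[-0.02,0.12,0]], "spin": [0,0,0,0,0,0]}}

```text
time: 22.3
eef_pos: [0.4796, -0.0499, 0.2909]
tool_rot: [-0.055, -0.704, -0.056, 0.706]
contact_force: [0.0, -0.5, 0.1]
grip_width: 0.0855
```

Run:
```python
from h import *
K,R,t=cam('wrist'); p,d=env.grab_frame('wrist'); np.savez('w7.npz',K=K,R=R,t=t,p=p,d=d); print(env.observe()['eef_pos'])
```

```text
[ 0.48011873 -0.05076326  0.29127348]
```

Call:
{"name": "step_arm", "arguments": {"grip": [1,1,1,1,1,1,1,1,1,1], "linear": [[0.005,-0.03,0],[0.01,-0.06,0],[0.015,-0.095,0],[0.02,-0.125,0],[0.025,-0.155,0],[0.03,-0.185,0],[0.035,-0.215,0],[0.04,-0.24,0],[0.04,-0.24,0],[0.04,-0.24,0]], "spin": [0,0,0,0,0,0,0,0,0,0]}}

```text
time: 23.18
eef_pos: [0.5201, -0.2934, 0.2914]
tool_rot: [-0.053, -0.704, -0.054, 0.706]
contact_force: [-0.1, 1.5, -0.4]
grip_width: 0.0853
```

Run:
```python
from h import *
K,R,t=cam('wrist'); p,d=env.grab_frame('wrist'); np.savez('w8.npz',K=K,R=R,t=t,p=p,d=d); print(env.observe()['eef_pos'])
out=[]
for n in('w7','w8'):
    f=np.load(n+'.npz'); K,R,t=f['K'],f['R'],f['t']; X=np.array([.501,-.1715,.05]); c=R@X+t
    th=np.arctan2(np.hypot(c[0],c[1]),c[2]); u=K[0,2]+K[0,0]*th*c[0]/np.hypot(c[0],c[1]); v=K[1,2]+K[0,0]*th*c[1]/np.hypot(c[0],c[1]); print(u,v)
    u,v=int(np.clip(u,65,575)),int(np.clip(v,65,335)); out.append(cv2.resize(f['p'][v-65:v+65,u-65:u+65],(400,400),interpolation=cv2.INTER_CUBIC))
cv2.imwrite('pics/w78.png',cv2.convertScaleAbs(np.hstack(out),alpha=1.3))
```

```text
[ 0.52004652 -0.29205998  0.2914888 ]
420.0572053999583 166.4164656984802
219.25087660375448 168.80346539887933
```

View pics/w78.png

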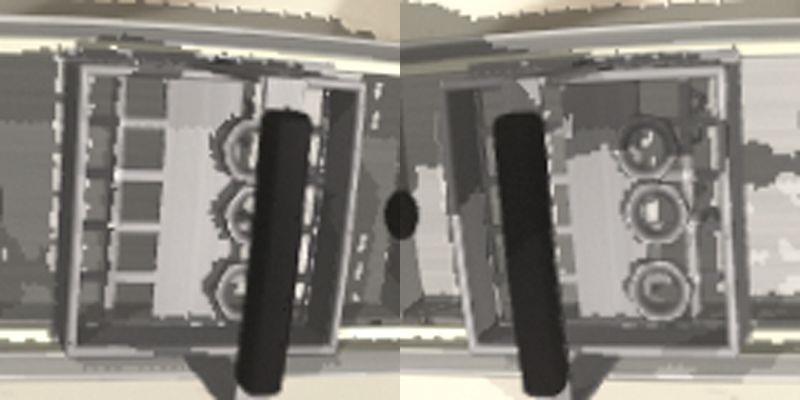

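The blank strip is bare in both views and the large nuts lie in the right-hand bay. I use the wrist depth to tell nuts on the mesh from nuts in the pan.

Run:
```python
from h import *
a=np.radians(8.87); ey=np.array([-np.sin(a),np.cos(a)]); ex=np.array([np.cos(a),np.sin(a)]); c0=np.array([.501,-.1715])
v,u=np.mgrid[:400,:640]
M={}
for n in('w6','w7','w8'):
    f=np.load(n+'.npz'); K,R,t,d=f['K'],f['R'],f['t'],f['d']
    x=(u-K[0,2])/K[0,0]; y=(v-K[1,2])/K[1,1]; r=np.hypot(x,y)+1e-9
    D=np.stack([np.tan(r)*x/r*d,np.tan(r)*y/r*d,d],-1); P=(D-t)@R
    Q=np.stack([(P[...,:2]-c0)@ex,(P[...,:2]-c0)@ey,P[...,2]],-1)
    ok=(d>0)&(r<1.3)&(abs(Q[...,0])<.056)
    fl=ok&(abs(Q[...,1])<.018)&(Q[...,2]>.03)&(Q[...,2]<.06); s0=np.median(Q[fl][:,2])
    pf=ok&(abs(Q[...,1])>.062)&(abs(Q[...,1])<.1)&(Q[...,2]<.03); p0=np.median(Q[pf][:,2])
    print(n,'strip z',s0.round(4),'pan z',p0.round(4))
    for nm,z0,lo,hi,ym in(('mesh',s0,.0025,.0095,.052),('pan',p0,.003,.012,.115)):
        b=(ok&(abs(Q[...,0])<.05)&(abs(Q[...,1])<ym)&(Q[...,2]>z0+lo)&(Q[...,2]<z0+hi)).astype(np.uint8)
        k,l,s,_=cv2.connectedComponentsWithStats(b)
        for i in range(1,k):
            if s[i,4]>=6: q=Q[l==i]; print('  ',nm,s[i,4],(q.mean(0)*1000).round(1),'size',((q.max(0)-q.min(0))*1000).round(0))
```

```text
w6 strip z 0.0457 pan z 0.0057
   mesh 452 [  9.2 -21.7  52.1] size [51. 27.  6.]
   mesh 210 [-35.3 -21.9  51.9] size [23. 26.  6.]
   pan 42 [  26.5 -114.5   13.2] size [37.  2.  8.]
   pan 35 [ 34.9 -30.6  11.5] size [9. 9. 4.]
   pan 38 [ 19.4 114.6  13.1] size [33.  1.  8.]
   pan 16 [ -6.  -28.1  14.9] size [5. 5. 4.]
   pan 6 [-15.  -32.5  10.3] size [4. 3. 3.]
w7 strip z 0.0456 pan z 0.0057
   mesh 237 [ 11.9 -13.9  51.9] size [50. 16.  7.]
   mesh 106 [-35.  -14.2  51.8] size [24. 14.  6.]
   pan 12 [  46.  -114.6   13.2] size [9. 1. 7.]
   pan 19 [ 35.7 -32.5  11.5] size [8. 6. 4.]
   pan 13 [  34.2 -114.3   12.9] size [9. 2. 7.]
   pan 19 [ 21.6 -31.1  15.6] size [6. 8. 4.]
   pan 24 [  14.4 -114.4   13.1] size [18.  1.  8.]
   pan 11 [-13.5 -33.8  11.3] size [3. 6. 3.]
   pan 7 [ -46.8 -114.6   12.8] size [5. 1. 6.]
w8 strip z 0.0456 pan z 0.0057
   mesh 470 [ 10.  -22.5  52. ] size [51. 30.  6.]
   mesh 224 [-35.5 -23.   51.9] size [24. 28.  6.]
   pan 6 [ 47.8 114.7  14.7] size [3. 1. 6.]
   pan 20 [ 34.6 -33.3  11.3] size [9. 5. 3.]
   pan 22 [ 36.9 114.4  13.3] size [12.  2.  9.]
   pan 20 [ 21.8 -32.5  15.3] size [7. 5. 6.]
   pan 19 [ 16.9 114.5  13.2] size [16.  1.  8.]
   pan 19 [ -1.9 -32.5  14.8] size [7. 5. 8.]
   pan 20 [-13.7 -34.8  10.9] size [6. 9. 4.]
   pan 6 [-23.  114.5  15.1] size [4. 1. 7.]
   pan 9 [-47.3  -8.7  11.4] size [4. 3. 2.]
```

Only the three large nuts are on the mesh. In the pan I find four clear nuts (two standing on edge) and a faint fifth at (-47,-9). I confirm the fifth from another angle.

Call:
{"name": "step_arm", "arguments": {"grip": [1,1,1,1,1,1], "linear": [[-0.03,0,0.01],[-0.06,-0.01,0.02],[-0.09,-0.02,0.03],[-0.11,-0.02,0.03],[-0.11,-0.02,0.03],[-0.11,-0.02,0.03]], "spin": [0,0,0,0,0,0]}}

```text
time: 23.73
eef_pos: [0.4103, -0.3103, 0.3229]
tool_rot: [0.054, 0.705, 0.054, -0.705]
contact_force: [0.2, -0.1, 0.3]
grip_width: 0.0854
```

Run:
```python
from h import *
a=np.radians(8.87); ey=np.array([-np.sin(a),np.cos(a)]); ex=np.array([np.cos(a),np.sin(a)]); c0=np.array([.501,-.1715])
v,u=np.mgrid[:400,:640]
K,R,t=cam('wrist'); p,d=env.grab_frame('wrist'); s_=env.observe(); print(s_['eef_pos'],s_['time'])
x=(u-K[0,2])/K[0,0]; y=(v-K[1,2])/K[1,1]; r=np.hypot(x,y)+1e-9
D=np.stack([np.tan(r)*x/r*d,np.tan(r)*y/r*d,d],-1); P=(D-t)@R
Q=np.stack([(P[...,:2]-c0)@ex,(P[...,:2]-c0)@ey,P[...,2]],-1)
ok=(d>0)&(r<1.3)&(abs(Q[...,0])<.062)&(abs(Q[...,1])<.11)
for nm,lo,hi in(('mesh',.049,.056),('pan',.0085,.019)):
    b=(ok&(Q[...,2]>lo)&(Q[...,2]<hi)).astype(np.uint8); k,l,s,_=cv2.connectedComponentsWithStats(b)
    for i in range(1,k):
        if s[i,4]>=5: q=Q[l==i]; print(nm,s[i],(q.mean(0)*1000).round(1),'size',((q.max(0)-q.min(0))*1000).round(0))
ii=np.nonzero(ok&(abs(Q[...,0])<.02)&(abs(Q[...,1])<.02)&(Q[...,2]>.03)); cv,cu=int(ii[0].mean()),int(ii[1].mean()); print(cu,cv)
cu,cv=max(cu,75),min(max(cv,65),335); print('crop',cu-75,cv-65)
cv2.imwrite('pics/w9.png',cv2.convertScaleAbs(cv2.resize(p[cv-65:cv+65,cu-75:cu+75],None,fx=4.6,fy=4.6,interpolation=cv2.INTER_CUBIC),alpha=1.3))
```

```text
[ 0.41103951 -0.31031048  0.32271056] 23.7833
mesh [277  28  12   3  12] [ 61.6 -77.9  53.2] size [ 1. 14.  6.]
mesh [262  30   5   1   5] [ 61.6 -54.6  53.2] size [1. 5. 2.]
mesh [241  39  11   1  11] [ 51.2 -31.5  53.1] size [ 1. 13.  2.]
mesh [254  38   7   1   7] [ 51.5 -45.7  52.8] size [1. 8. 2.]
mesh [220  41   9   1   9] [51.2 -2.5 53.2] size [ 1. 11.  2.]
mesh [230  40  10   1  10] [ 51.2 -16.5  53.1] size [ 1. 12.  3.]
mesh [266  41   2  16  17] [ 37.2 -57.5  52.1] size [20.  1.  5.]
mesh [211  42   8   1   8] [51.4 10.6 52.7] size [ 1. 10.  3.]
mesh [188  45   6   1   6] [51.3 44.3 53.4] size [1. 7. 1.]
mesh [182  46   5  20  45] [38.8 54.8 52.5] size [26.  5.  7.]
mesh [227  53  25  39 398] [  8.2 -21.8  52.2] size [50. 31.  5.]
mesh [266  61   2  13  15] [ 13.2 -57.6  52. ] size [16.  2.  5.]
mesh [182  67   5  56 122] [-15.   54.9  52.6] size [75.  3.  7.]
mesh [266  79   2  20  23] [-14.7 -57.5  52.4] size [25.  2.  6.]
mesh [230  97  21  21 192] [-36.2 -22.8  52.3] size [25. 27.  5.]
mesh [267 102   1  16  16] [-41.4 -57.7  52.4] size [19.  1.  5.]
mesh [284 125   5   1   5] [-61.9 -81.2  49.5] size [0. 5. 1.]
mesh [156 131  10   1  10] [-61.4  95.4  50.6] size [ 1. 16.  3.]
mesh [170 130  10   1  10] [-61.6  73.2  50. ] size [ 1. 15.  2.]
pan [268  39  17   2  21] [ 56.  -63.7  14.6] size [ 2. 22.  7.]
pan [286  38  24   3  33] [ 56.3 -95.   13.7] size [ 1. 31. 10.]
pan [172  49   4   2   5] [56.7 88.9 14.6] size [1. 5. 6.]
pan [162  51   3   2   5] [ 56.4 106.3  15.4] size [1. 6. 6.]
pan [166  50   5   2   7] [56.6 98.  14.4] size [1. 8. 6.]
pan [253  57   4   3   9] [ 32.1 -33.9  11.5] size [3. 4. 4.]
pan [252  61   4   7  22] [ 23.4 -32.7  14.6] size [9. 5. 9.]
pan [252  80   5   4  16] [ -2.  -32.9  13.7] size [5. 5. 9.]
pan [253  88   8   9  40] [-16.6 -37.   11.5] size [11. 10.  5.]
pan [237 110   4   3   9] [-42.3  -9.7  11.7] size [3. 4. 5.]
214 77
crop 139 12
```

View pics/w9.png

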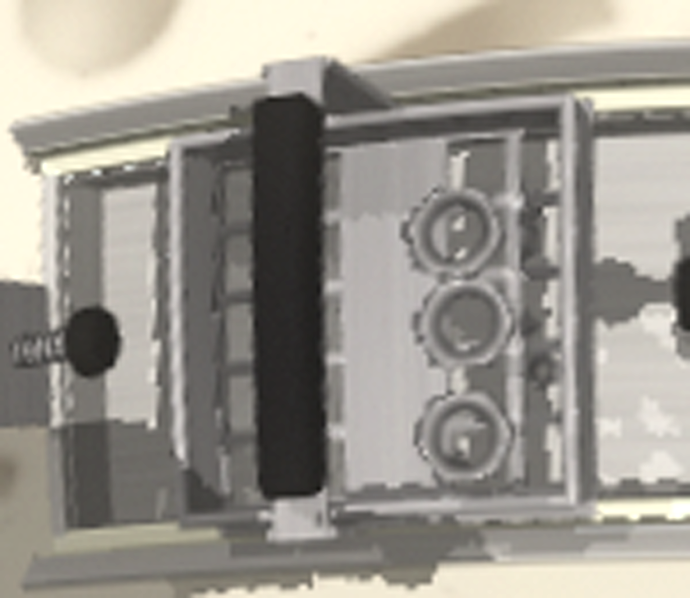

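The last view agrees: the strip is bare, three large nuts lie on the mesh, and five small-nut clusters sit at pan height. The fifth shows again, seen through the lowest large nut's hole at (465,440). The seat height also fits, so I hand the job in.

```bash
python3 -c "
from cell import env
print(env.close_job())"
```

```text
the job is handed in; nothing more can be done
None
```

I lifted the sieve by its handle, carried it level and set it on the pan's ledges. I felt out both buffers slowly, then shook it briskly between them with light bumps and let go near the middle. The job was handed in with about 24 s on the robot's clock, against the 61 s limit.

**Bumps:** the held bumps read about 4.3 N left, 5.4 N right, then 3.3 N left, which is roughly 2–3.5 mm of squeeze. The squeeze during the fast strokes was not read directly, but the arm's position at stroke ends showed no overshoot.

**Nuts:** depth from the last views showed three large nuts on the mesh and a bare blank strip. It also showed five small nuts at pan height, three of them flat and two apparently standing on edge.

**Sieve:** its height fits sitting on the ledges, between the guides and near the middle of the pan. The gripper was well clear.

**Less certain:** the fifth small nut was seen only partly. It showed as a small patch in the last two views, and its x position differed by about 5 mm between them. The bystanders were not measured again, but the arm passed well above them.

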